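# Clamp down the pressure cooker's lid until the slip lever gives

### The job

Close the pressure cooker: push the lever on top of its lid clockwise (seen from above) until the clamp is tight and the lever slips in its clutch, then stop at once: it must have slipped visibly past the cap's rib, by some 5 degrees or more, but never by more than 25 degrees. Let go, do not turn the clamp back, and leave the tin, the spice jar and the salt mill standing where they are.

Things in the scene. Friction and masses are not known exactly. Their poses are not given: they have to be found in the camera images.
- cooker: Steel pressure cooker, 198 mm across, 119 mm high to the lid, two black side grips (to 134 mm from the axis, up to z 90 mm), dark clamp bar across the lid (top at z 133 mm). It stands fast and cannot be shifted. Origin: centre of its underside, on the worktop; its z axis is the axis about which cap and lever turn.
- lever: Black lever on the cap, 165 to 187 mm above the worktop; origin on the turning axis, x outward along its one straight arm. Hub 52 mm across, 191 mm high; arm 16 mm wide, ending in a paddle 20 mm wide and 22 mm high, 90 to 152 mm from the axis; opposite, a short tail. Turned clockwise it takes the cap along with a drag of 0.3 N m, about 3 N at the paddle.
- lever_grip (a point): Centre of the paddle, 115 mm from the axis, 176 mm above the worktop; x outward along the lever, z up. After 1.2 to 2.0 rad of turn the cap comes tight; where differs each time and cannot be seen beforehand. The clutch then holds up to 1.2 N m (10.5 N here, felt while moving; less once stopped); then the lever slips on over the standing cap at that drag and stays where left. Pushed back it would loosen the cap.
- cap: Plain aluminium disc 76 mm across under the lever, 150 to 164 mm above the worktop; origin on the turning axis, at its underside.
- cap_rib (a point): Outer end of the single rib on the cap's edge, 60 mm from the axis, 157 mm above the worktop, opposite the lever's arm, under the lever's short tail. x axis: from here toward the axis, so parallel to the lever's x axis while the lever has not slipped; the angle between the two x axes is the slip.
- pin_top (a point): Top of the aluminium tell-tale pin, 14 mm thick, in the middle of the hub. It rises slowly with the cap, 1 mm per radian, from 193 mm above the worktop when quite loose to 195.4 mm when tight: too little to be read beforehand, but it must stay up.
- food_tin: Bystander: food tin, 57 mm across, 72 mm high, left of the cooker. Origin: centre of its underside.
- spice_jar: Bystander: glass spice jar with a green cap, 46 mm across, 106 mm high, right of the cooker, nearer the robot. Origin: centre of its underside.
- salt_mill: Bystander: glass salt mill with a grey top, 44 mm across, 90 mm high, behind the cooker on its right. Origin: centre of its underside.

How it is judged:
At the end, for the whole second after the job is handed in: The tell-tale pin stands at least 195.3 mm above the worktop (clamp tight, not turned back), the lever has slipped between 0.06 and 0.5 rad past the cap's rib, and tin, spice jar and salt mill stand upright (within 0.15 rad) (z of pin_top in the frame of cooker above 0.1953 m and angle between the x axis of lever_grip and the x axis of cap_rib, either way round between 0.06 and 0.5 rad and angle between each of food_tin, spice_jar, salt_mill's own z axis and vertical below 0.15 rad); the robot touches nothing.
It fails at once if the lever is pushed on after slipping, more than 0.5 rad past the cap's rib (angle between the x axis of lever_grip and the x axis of cap_rib, either way round above 0.5 rad).
It fails at once if the food tin is shifted by more than 30 mm (distance of food_tin from where it was at the start of the episode above 0.03 m).
It fails at once if the spice jar is shifted by more than 30 mm (distance of spice_jar from where it was at the start of the episode above 0.03 m).
It fails at once if the salt mill is shifted by more than 30 mm (distance of salt_mill from where it was at the start of the episode above 0.03 m).
It also fails if it takes over 45 s, if anything falls off the work surface, if the arm or the gripper's body presses on something with over 40 N, if the wrist force passes 120 N, or if a joint passes its speed limit or range.

### The arm

A 6-joint arm with a two-finger parallel gripper is mounted at the origin on a cart in front of the work surface, level with it; the furniture and walls round the work are solid. World frame = base frame: x ahead of the robot, y to its left, z up, the work surface at z = 0. Lengths are in m, angles in rad, forces in N, time in s.
With the tool pointing down it reaches from about 0.35 to 0.725 m from the base axis. Payload 4.3 kg.
Tool frame: the origin (TCP) lies between the finger pads; the fingertips stand 25 mm ahead of it and the grasp point (between the pads) lies 6 mm ahead of it; z points along the fingers, y is the line along which they close (so a half turn about z gives the same grasp; the last joint's range is limited). The gripper opens to 85 mm and grips with 20 to 120 N. Pads are 22 mm wide; open, the fingers measure 114 mm over their backs; the gripper's body (76 mm by 85 mm) begins 54 mm behind the grasp point. The pads swing forward as they close: fully open they stand 13 mm farther back than shut.
Start: joints at [1.048, 0.377, 0.081, 1.274, 0, 1.46], TCP at [0.231, 0.527, 0.256] pointing down, gripper open.
Joint ranges: [-2.72, 2.72], [-0.84, 1.66], [-1.02, 1.22], [-1.77, 2.12], [-1.37, 1.28], [-3.14, 3.14]. Speed limits (rad/s): [2.57, 2.57, 3.14, 3.14, 3.14, 3.14].

### API

Orientations are given as a unit quaternion [x, y, z, w].
In Python, from workcell import arm gives the robot as it stands.
- The arm moves only by the tool servo_tool, never from a script. Its argument "moves" is a list of rows, each a list of 5 numbers: the shift along the tool's x, y, z in units of 30 mm (1.0 is 30 mm), then the turn about the tool's z in units of 10 degrees (1.0 is 10 degrees), then the opening, from 0 (shut) to 1 (fully open). In form: [[x, y, z, twist, fingers], ...]. A call has 1 to 8 rows; each row shifts and turns the commanded pose from where the row before left it, along the tool's axes as they then stand; what a row does not reach is not made up. A row lasts 1/8 s, in which the tool goes at most 62.5 mm and 10.7 degrees, less where a joint would pass 70% of its speed; a pose out of reach is approached as far as the arm can. A call is refused whole if a number of a shift passes 1 or a number of a turn 1, either way. A call with a gripper value outside its range is refused whole. The fingers move at their own pace and stop on an object; "force" is the grip in N (left out, the last holds). Time passes only in rows, so rows that do not move let the fingers close. It gives the time, the measured TCP pose, the force, the opening and the grip force at its end, in the units of the state.
- arm.state(): the state, without advancing time (a new reading comes with each control period).
- arm.camera(name): name is "scene" or "top"; returns the picture (400x640x3 uint8, red, green, blue); there is no depth.
- arm.get_calibration(name): a dict with "fx", "fy", "cx", "cy" (pixels), "D" ([k1, k2, p1, p2, k3] as OpenCV has them; the pictures are not rectified), "extrinsics" (4x4, takes a point from camera to world coordinates). Camera axes: x right, y down, z forward; pixel columns grow to the right and rows downward; lengths in m; the calibration is good to about 2 mm. A picture is of the moment at which its call begins. get_calibration takes no time and is no camera call.
- arm.close_job(): hands the job in; it is judged then, once.
Trained networks look in the newest picture that a camera, given by its name, has taken for a name from the list of things; names that differ only in an ending like _2 or _b are one class to them, and where a whole thing is asked for, a point or a joint stands for the part that bears it (a point fixed in the world has none). Each returns a list of dicts, best first, with "score" (0 to 1); they miss things now and then, are a little off and sometimes report something else, mostly with a low value. They report only what shows in the picture. A call takes as long as a camera call.
- arm.cut_out(label, camera): "mask" (400x640 bool, what is visible of it) and "box" ([left, top, width, height] in pixels, round what is visible of it).
- arm.spot_point(label, camera): "uv" ([column, row] in pixels: a listed point, or the origin of a listed thing).
The state is a dict: "time": time; "q": joint angles; "joint_vel": joint speeds; "joint_torque": joint torques, N m; "ee_pos": TCP position; "tcp_rot": TCP orientation; "contact_force": force on the tool from outside, world axes, zero at the start; "moment": the same for the moment, N m; "finger_gap": finger opening in m; "finger_force": force on a finger pad.
Only numpy, scipy, OpenCV 4.12 (cv2) and the standard library are available. Lean on these libraries where they do the work, as an engineer would, in place of code of your own. Each camera call takes 0.05 s, during which the arm holds its last target. There are 200 camera calls.

## Working session

There is one attempt and no reset: what is moved stays moved. The work goes in short steps, Python scripts to look and compute and a tool call to move; the robot and the scene stay as the last step left them, time stands still between calls to the robot, and variables do not carry over. Pictures are saved under pics/ and viewed, at most 10 in all, crops included, and the job is handed in when it is done.

Besides the shell and the picture viewer there is one more tool, called after "Request:" in YAML: its name, and indented under it one key for each argument. servo_tool: Moves the arm, as the interface text tells. Its arguments: {"type":"object","properties":{"moves":{"type":"array"},"force":{"type":"number"}},"required":["moves"]}

```bash
mkdir -p pics; cat > h.py <<'E'
import numpy as np, cv2
from workcell import arm
def ray(cam,uv):
    c=arm.get_calibration(cam);K=np.array([[c['fx'],0,c['cx']],[0,c['fy'],c['cy']],[0,0,1.]])
    n=cv2.undistortPoints(np.array([[uv]],float),K,np.array(c['D'],float))[0,0]
    T=np.array(c['extrinsics']);return T[:3,3],T[:3,:3]@np.array([n[0],n[1],1])
def atz(cam,uv,z):
    o,d=ray(cam,uv);return o+d*(z-o[2])/d[2]
Z=dict(lever=.165,lever_grip=.176,cap=.15,cap_rib=.157,pin_top=.193,food_tin=0,spice_jar=0,salt_mill=0,cooker=0)
def look(names,cams=('top','scene')):
    for c in cams:
        for n in names:
            r=arm.spot_point(n,c)[:1]
            for k in r: print(c,n,np.round(k['uv'],1),round(k['score'],2),np.round(atz(c,k['uv'],Z[n]),4))
def snap(c,f):
    im=arm.camera(c);cv2.imwrite('pics/'+f,im[:,:,::-1]);return im
E
python3 - <<'E'
from h import *
a=snap('top','t0.png');b=snap('scene','s0.png')
cv2.imwrite('pics/b0.png',np.vstack([a,b])[:,:,::-1])
look(Z)
s=arm.state();print(s)
E
```

```text
top lever [282.3 204. ] 0.98 [0.5566 0.1632 0.165 ]
top lever_grip [275.5 159.8] 0.56 [0.666  0.1795 0.176 ]
top cap [283.2 206.2] 0.8 [0.5519 0.1618 0.15  ]
top cap_rib [285.2 227.7] 0.79 [0.4977 0.1564 0.157 ]
top pin_top [283. 203.] 0.49 [0.5573 0.1599 0.193 ]
top food_tin [204.5 246.8] 0.7 [0.4453 0.3945 0.    ]
top spice_jar [423.8 250.5] 0.95 [ 0.4305 -0.2335  0.    ]
top salt_mill [368.8 146.2] 0.72 [ 0.734  -0.0789  0.    ]
top cooker [283.4 204.1] 0.75 [0.5663 0.1694 0.    ]
scene lever [285.4 184.9] 0.72 [0.5565 0.1594 0.165 ]
scene lever_grip [305.5 166.4] 0.76 [0.6694 0.1802 0.176 ]
scene cap [283.3 190.4] 0.85 [0.5456 0.1589 0.15  ]
scene cap_rib [274.8 194.3] 0.91 [0.5058 0.154  0.157 ]
scene food_tin [221.5 217.3] 0.63 [0.4397 0.3733 0.    ]
scene spice_jar [351.8 306.9] 0.83 [ 0.4265 -0.215   0.    ]
scene salt_mill [372.5 231.3] 0.77 [ 0.7227 -0.0664  0.    ]
scene cooker [287.3 221.5] 0.86 [0.5746 0.1831 0.    ]
{'time': 1.0, 'q': array([1.04767710e+00, 3.77291282e-01, 8.10312812e-02, 1.27438167e+00,
       1.10228993e-05, 1.46053259e+00]), 'joint_vel': array([ 3.19561404e-05, -2.36322172e-05, -1.40545675e-03, -6.19369529e-04,
        4.95550741e-05, -1.80347419e-03]), 'joint_torque': array([-2.74971280e-04, -4.63528562e+01,  2.70163625e+01,  8.75572869e-05,
       -4.83012832e-05, -3.48481095e-06]), 'ee_pos': array([0.23070615, 0.52674924, 0.25634649]), 'tcp_rot': array([2.04964803e-01, 9.78769341e-01, 7.51972157e-05, 1.88438770e-05]), 'contact_force': array([-0.73516367, -0.81676321, -0.19363848]), 'moment': array([-0.00245453, -0.00057179,  0.03689086]), 'finger_force': 0.0, 'finger_gap': 0.08557388409767908}
```

View pics/t0.png

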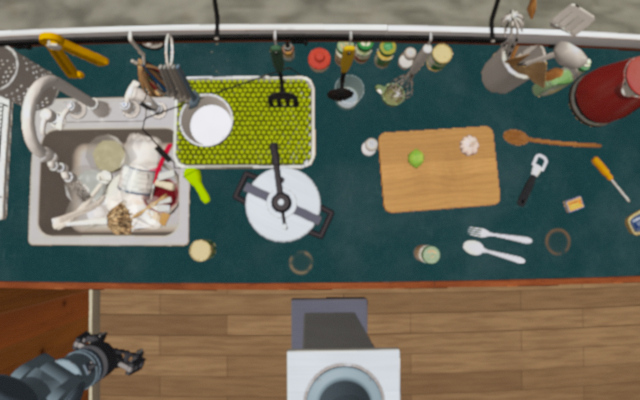

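View pics/s0.png

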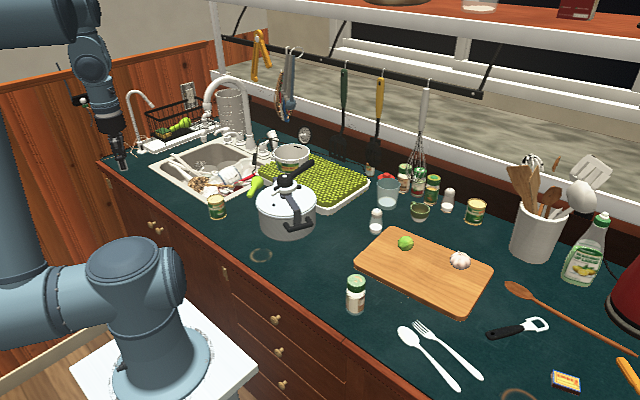

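The top view shows the lever arm from the hub (283,203) to the paddle tip (275,147), pointing roughly +x at about 9.5°. The axis is near (0.557, 0.160), and the bystanders are well clear. I'll shut the fingers, approach from the left of the paddle and push with the tool's -y face, keeping tool x pointed at the axis.

Request:
servo_tool:
  moves:
    - [0, 0, 0, -0.83, 0]
    - [0, 0, 0, -0.83, 0]
    - [0, 0, 0, -0.83, 0]
    - [0, 0, 0, -0.83, 0]
    - [-0.78, -0.76, 0, 0, 0]
    - [-0.78, -0.76, 0, 0, 0]
    - [-0.78, -0.76, 0, 0, 0]
    - [-0.78, -0.76, 0, 0, 0]

```text
time: 2.0
ee_pos: [0.3389, 0.4517, 0.2564]
tcp_rot: [-0.083, 0.997, 0.0, 0.0]
contact_force: [-0.2, 0.1, -0.3]
finger_gap: -0.0001
finger_force: 0.0
```

Request:
servo_tool:
  moves:
    - [-0.78, -0.76, 0, 0, 0]
    - [-0.78, -0.76, 0, 0, 0]
    - [-0.78, -0.76, 0, 0, 0]
    - [-0.78, -0.76, 0, 0, 0]
    - [-0.78, -0.76, 0, 0, 0]
    - [-0.78, -0.76, 0, 0, 0]
    - [-0.78, -0.76, 0, 0, 0]
    - [-0.78, -0.76, 0, 0, 0]

```text
time: 3.0
ee_pos: [0.5538, 0.3028, 0.2563]
tcp_rot: [-0.083, 0.997, 0.0, 0.0]
contact_force: [0.2, 0.9, -0.0]
finger_gap: 0.0001
finger_force: 0.0
```

Request:
servo_tool:
  moves:
    - [-0.78, -0.76, 0, 0, 0]
    - [-0.78, -0.76, 0, 0, 0]
    - [-0.7, -0.7, 0, 0, 0]
    - [0, 0, 0, 0, 0]

```text
time: 3.5
ee_pos: [0.6323, 0.2475, 0.2555]
tcp_rot: [-0.082, 0.997, -0.0, -0.0]
contact_force: [-0.8, -0.6, -0.7]
finger_gap: -0.0002
finger_force: 0.0
```

```bash
cat >> h.py <<'E'
A=np.array([.5565,.160])
def where():
    from scipy.spatial.transform import Rotation as R
    s=arm.state();M=R.from_quat(s['tcp_rot']).as_matrix();p=s['ee_pos']
    c=M.T@np.array([*(A-p[:2]),0])
    print('t',round(s['time'],2),'p',np.round(p,4),'yawx',round(np.degrees(np.arctan2(M[1,0],M[0,0])),1),'axis in tool mm',np.round(c*1000,1),'F tool',np.round(M.T@s['contact_force'],1),'q6',round(s['q'][5],2),'gap',round(s['finger_gap'],3))
E
python3 - <<'E'
from h import *
look(['lever_grip','cap_rib','pin_top','lever'])
where()
snap('top','t1.png')
E
```

```text
top lever_grip [275.5 159.8] 0.56 [0.666  0.1795 0.176 ]
top cap_rib [285.2 227.7] 0.79 [0.4977 0.1564 0.157 ]
top pin_top [283. 203.] 0.49 [0.5573 0.1599 0.193 ]
top lever [282.3 204. ] 0.98 [0.5566 0.1632 0.165 ]
scene lever_grip [305.5 166.4] 0.76 [0.6694 0.1802 0.176 ]
scene cap_rib [274.8 194.3] 0.91 [0.5058 0.154  0.157 ]
scene lever [285.4 184.9] 0.72 [0.5565 0.1594 0.165 ]
t 3.9 p [0.6303 0.2497 0.2566] yawx -170.4 axis in tool mm [ 87.7 -76.2  -0. ] F tool [ 1.3 -0.2 -0.8] q6 0.12 gap 0.0
```

View pics/t1.png

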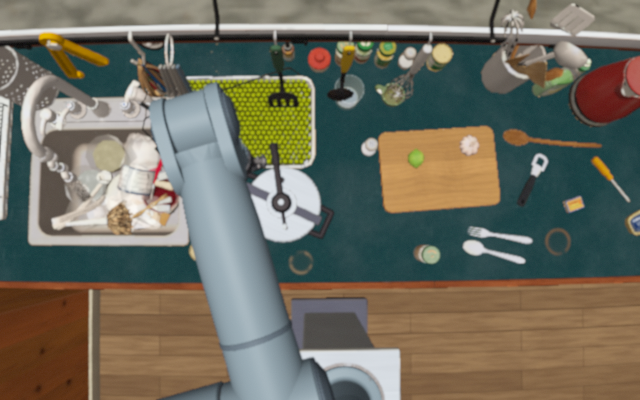

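The gripper is left of the lever, whose paddle is near (275,160), and it's clear of everything. Next I'll move in, descend and approach the paddle.

Request:
servo_tool:
  moves:
    - [-0.45, -0.44, 0, 0, 0]
    - [-0.46, -0.43, 0, 0, 0]
    - [0, 0, 0.76, 0, 0]
    - [0, 0, 0.76, 0, 0]
    - [0, 0, 0.76, 0, 0]
    - [0, 0, 0, 0, 0]

```text
time: 4.7
ee_pos: [0.6604, 0.2277, 0.1858]
tcp_rot: [-0.083, 0.997, -0.0, -0.002]
contact_force: [-0.1, -0.1, 0.2]
finger_gap: -0.0001
finger_force: 0.0
```

```bash
python3 - <<'E'
from h import *
where(); snap('scene','s2.png')
look(['lever_grip','cap_rib'],['scene'])
E
```

```text
t 4.7 p [0.6604 0.2277 0.1858] yawx -170.4 axis in tool mm [113.8 -49.5   0.5] F tool [ 0.1 -0.1 -0.2] q6 0.07 gap -0.0
scene lever_grip [307.8 165.4] 0.92 [0.6794 0.1792 0.176 ]
scene cap_rib [273.6 194.2] 0.87 [0.5038 0.1572 0.157 ]
```

View pics/s2.png

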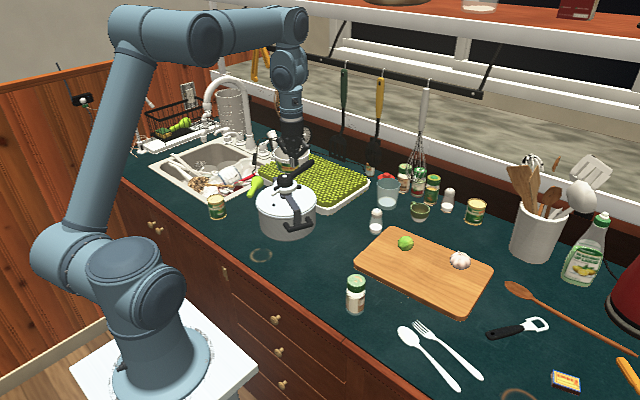

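The fingers are at paddle height just left of it, around (292,155). Now I'll approach gently.

Request:
servo_tool:
  moves:
    - [0, -0.2, 0, 0, 0]
    - [0, -0.2, 0, 0, 0]
    - [0, -0.2, 0, 0, 0]
    - [0, -0.15, 0, 0, 0]
    - [0, -0.15, 0, 0, 0]

```text
time: 5.48
ee_pos: [0.6666, 0.2016, 0.188]
tcp_rot: [-0.083, 0.997, 0.001, 0.0]
contact_force: [0.2, 3.4, -0.1]
finger_gap: 0.0002
finger_force: 1.5
```

```bash
python3 - <<'E'
from h import *
where()
for d in (4,5):
    r=np.radians(d);c=np.array([115,-24.5]);R=np.array([[np.cos(r),-np.sin(r)],[np.sin(r),np.cos(r)]]);print(d,(c-R@c)/30)
E
```

```text
t 5.47 p [0.6666 0.2016 0.188 ] yawx -170.4 axis in tool mm [ 1.155e+02 -2.270e+01 -1.000e-01] F tool [-0.8  3.3  0.1] q6 0.04 gap 0.0
4 [-0.04762998 -0.26938917]
5 [-0.0565902  -0.33720468]
```

Request:
servo_tool:
  moves:
    - [-0.053, -0.337, 0, 0.5, 0]
    - [-0.053, -0.337, 0, 0.5, 0]
    - [-0.053, -0.337, 0, 0.5, 0]
    - [-0.053, -0.337, 0, 0.5, 0]
    - [-0.053, -0.337, 0, 0.5, 0]
    - [-0.053, -0.337, 0, 0.5, 0]

```text
time: 6.22
ee_pos: [0.6724, 0.1416, 0.1877]
tcp_rot: [0.179, 0.984, 0.001, -0.001]
contact_force: [-0.6, 4.2, 0.0]
finger_gap: 0.0002
finger_force: 1.4
```

```bash
python3 - <<'E'
from h import *
where();snap('scene','s3.png');snap('top','t3.png');look(['lever_grip','cap_rib'])
E
```

```text
t 6.22 p [0.6724 0.1416 0.1877] yawx 159.4 axis in tool mm [115.  -23.5   0.2] F tool [ 2.   3.8 -0. ] q6 0.47 gap 0.0
top cap_rib [425.2 250.7] 0.23 [ 0.4374 -0.1953  0.157 ]
scene lever_grip [319.4 172.9] 0.78 [0.6678 0.1164 0.176 ]
scene cap_rib [268.  189.7] 0.93 [0.5097 0.1896 0.157 ]
```

Request:
servo_tool:
  moves:
    - [-0.053, -0.337, 0, 0.5, 0]
    - [-0.053, -0.337, 0, 0.5, 0]
    - [-0.053, -0.337, 0, 0.5, 0]
    - [-0.053, -0.337, 0, 0.5, 0]
    - [-0.053, -0.337, 0, 0.5, 0]
    - [-0.053, -0.337, 0, 0.5, 0]

```text
time: 7.28
ee_pos: [0.6485, 0.0864, 0.188]
tcp_rot: [0.427, 0.904, 0.001, -0.0]
contact_force: [1.0, 3.7, 0.6]
finger_gap: 0.0002
finger_force: 1.3
```

```bash
cat > w.py <<'E'
from h import *
where();arm.camera('scene');look(['lever_grip','cap_rib'],['scene'])
E
python3 w.py
```

```text
t 7.28 p [0.6485 0.0864 0.188 ] yawx 129.5 axis in tool mm [ 1.153e+02 -2.430e+01  1.000e-01] F tool [ 2.2  3.2 -0.6] q6 0.92 gap 0.0
scene lever_grip [322.7 186.4] 0.93 [0.6135 0.0535 0.176 ]
scene cap_rib [267.9 186.5] 0.69 [0.5221 0.204  0.157 ]
```

Request:
servo_tool:
  moves:
    - [-0.047, -0.269, 0, 0.4, 0]
    - [-0.047, -0.269, 0, 0.4, 0]

```text
time: 7.68
ee_pos: [0.6378, 0.0743, 0.188]
tcp_rot: [0.488, 0.873, 0.001, 0.0]
contact_force: [1.2, 2.9, 0.4]
finger_gap: 0.0002
finger_force: 1.3
```

Request:
servo_tool:
  moves:
    - [-0.047, -0.269, 0, 0.4, 0]
    - [-0.047, -0.269, 0, 0.4, 0]

```text
time: 7.92
ee_pos: [0.6254, 0.0638, 0.1881]
tcp_rot: [0.548, 0.837, 0.001, 0.0]
contact_force: [1.8, 3.7, -0.1]
finger_gap: -0.0002
finger_force: 1.3
```

Request:
servo_tool:
  moves:
    - [-0.047, -0.269, 0, 0.4, 0]
    - [-0.047, -0.269, 0, 0.4, 0]

```text
time: 8.18
ee_pos: [0.6115, 0.0552, 0.1882]
tcp_rot: [0.605, 0.796, 0.001, 0.0]
contact_force: [2.3, 2.4, -1.7]
finger_gap: -0.0003
finger_force: 1.3
```

Request:
servo_tool:
  moves:
    - [-0.047, -0.269, 0, 0.4, 0]
    - [-0.047, -0.269, 0, 0.4, 0]

```text
time: 8.43
ee_pos: [0.5966, 0.0485, 0.1883]
tcp_rot: [0.659, 0.752, 0.001, 0.001]
contact_force: [2.0, 2.3, 0.1]
finger_gap: 0.0001
finger_force: 1.3
```

Request:
servo_tool:
  moves:
    - [-0.047, -0.269, 0, 0.4, 0]
    - [-0.047, -0.269, 0, 0.4, 0]

```text
time: 8.68
ee_pos: [0.581, 0.0441, 0.1884]
tcp_rot: [0.71, 0.704, 0.001, 0.001]
contact_force: [2.1, 2.4, 0.9]
finger_gap: -0.0003
finger_force: 1.2
```

```bash
python3 w.py
```

```text
t 8.68 p [0.581  0.0441 0.1884] yawx 89.6 axis in tool mm [115.8 -25.4   0. ] F tool [ 2.4  2.1 -0.9] q6 1.54 gap -0.0
scene lever_grip [311.3 196.2] 0.75 [0.5508 0.0424 0.176 ]
scene cap_rib [275.8 179.9] 0.58 [0.5661 0.215  0.157 ]
```

Request:
servo_tool:
  moves:
    - [-0.047, -0.269, 0, 0.4, 0]
    - [-0.047, -0.269, 0, 0.4, 0]

```text
time: 9.07
ee_pos: [0.5648, 0.0416, 0.1882]
tcp_rot: [0.757, 0.653, 0.001, 0.001]
contact_force: [2.7, 1.2, 0.1]
finger_gap: -0.0001
finger_force: 1.2
```

Request:
servo_tool:
  moves:
    - [-0.047, -0.269, 0, 0.4, 0]
    - [-0.047, -0.269, 0, 0.4, 0]

```text
time: 9.32
ee_pos: [0.5484, 0.0417, 0.1883]
tcp_rot: [0.801, 0.599, 0.001, 0.001]
contact_force: [2.8, 1.8, -0.1]
finger_gap: -0.0001
finger_force: 1.2
```

```bash
python3 - <<'E'
from h import *
where();look([]);im=arm.camera('scene');look(['lever_grip','cap_rib','pin_top'],['scene'])
a=cv2.resize(im[140:260,220:380],None,fx=5,fy=5,interpolation=2);cv2.imwrite('pics/c4.png',a[:,:,::-1])
E
```

```text
t 9.32 p [0.5484 0.0417 0.1883] yawx 73.6 axis in tool mm [115.8 -25.7   0. ] F tool [2.5 2.2 0.1] q6 1.82 gap -0.0
scene lever_grip [303.1 200.8] 0.93 [0.5175 0.0437 0.176 ]
scene cap_rib [277.4 177.5] 0.78 [0.5799 0.2223 0.157 ]
```

View pics/c4.png

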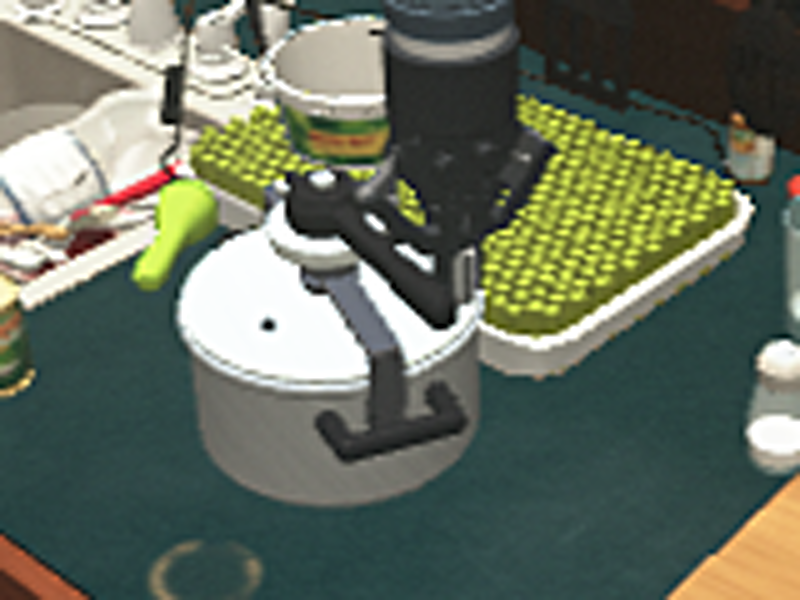

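The lever, from hub (285,179) to paddle (308,200), is still in line with the rib, and the force is only the drag. It hasn't come tight yet, so I'll go on carefully.

Request:
servo_tool:
  moves:
    - [-0.047, -0.269, 0, 0.4, 0]
    - [-0.047, -0.269, 0, 0.4, 0]

```text
time: 9.78
ee_pos: [0.5353, 0.0428, 0.1891]
tcp_rot: [0.841, 0.541, 0.003, 0.003]
contact_force: [9.1, -1.9, -2.6]
finger_gap: 0.0
finger_force: 4.7
```

Request:
servo_tool:
  moves:
    - [-0.047, -0.269, 0, 0.4, 0]
    - [-0.047, -0.269, 0, 0.4, 0]

```text
time: 10.02
ee_pos: [0.5194, 0.0469, 0.1891]
tcp_rot: [0.877, 0.481, 0.003, 0.004]
contact_force: [9.2, -4.5, -2.8]
finger_gap: -0.0004
finger_force: 4.7
```

```bash
python3 w.py
```

```text
t 10.03 p [0.5194 0.0469 0.1891] yawx 57.5 axis in tool mm [ 1.153e+02 -2.950e+01 -1.000e-01] F tool [ 1.2 10.2  2.9] q6 2.11 gap -0.0
scene lever_grip [296.5 201.7] 0.49 [0.5016 0.0548 0.176 ]
scene cap_rib [279.3 177.5] 0.67 [0.584  0.2176 0.157 ]
```

Since the clamp came tight, the fingers have moved about 8–14° at the clutch force. I'll stop, back straight off and lift.

Request:
servo_tool:
  moves:
    - [0, 0.5, 0, 0, 0]
    - [0, 0.8, 0, 0, 0]
    - [0, 0, -0.8, 0, 0]
    - [0, 0, -1, 0, 0]
    - [0, 0.8, -1, 0, 0]
    - [0, 1, 0, 0, 0]
    - [0, 1, 0, 0, 0]
    - [0, 0, 0, 0, 0]

```text
time: 11.18
ee_pos: [0.6203, -0.019, 0.2705]
tcp_rot: [0.877, 0.481, -0.001, -0.0]
contact_force: [0.2, -0.5, 0.4]
finger_gap: 0.0002
finger_force: 0.0
```

```bash
python3 - <<'E'
from h import *
where();im=arm.camera('scene');t=arm.camera('top');look(['lever','lever_grip','cap_rib','pin_top','food_tin','spice_jar','salt_mill'])
f=lambda a:cv2.resize(a,(800,500),interpolation=2)
cv2.imwrite('pics/c5.png',f(im[150:225,240:360])[:,:,::-1])
cv2.imwrite('pics/c6.png',f(t[140:265,185:385])[:,:,::-1])
E
```

```text
t 11.18 p [ 0.6203 -0.019   0.2705] yawx 57.5 axis in tool mm [ 1.167e+02 -1.500e+02  1.000e-01] F tool [-0.4  0.4 -0.4] q6 2.01 gap 0.0
top lever [283.1 202.6] 0.65 [0.56   0.1612 0.165 ]
top lever_grip [322.2 226.5] 0.93 [0.5    0.0645 0.176 ]
top cap_rib [255.7 195.4] 0.77 [0.579  0.2305 0.157 ]
top food_tin [203.9 251. ] 0.57 [0.4334 0.3961 0.    ]
top spice_jar [324.9 226. ] 0.51 [0.503  0.0509 0.    ]
scene lever [285.  180.8] 0.53 [0.5729 0.1784 0.165 ]
scene lever_grip [295.4 201.5] 0.64 [0.5002 0.0579 0.176 ]
scene cap_rib [278.8 175.7] 0.71 [0.5908 0.2274 0.157 ]
scene food_tin [220.  215.7] 0.59 [0.4419 0.3851 0.    ]
scene spice_jar [355.4 310. ] 0.96 [ 0.4246 -0.2284  0.    ]
scene salt_mill [374.8 230.2] 0.57 [ 0.7324 -0.0686  0.    ]
```

View pics/c5.png

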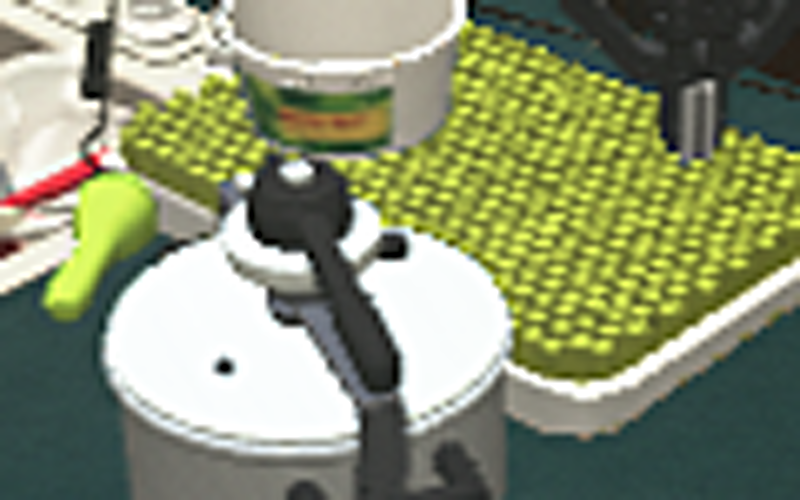

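View pics/c6.png

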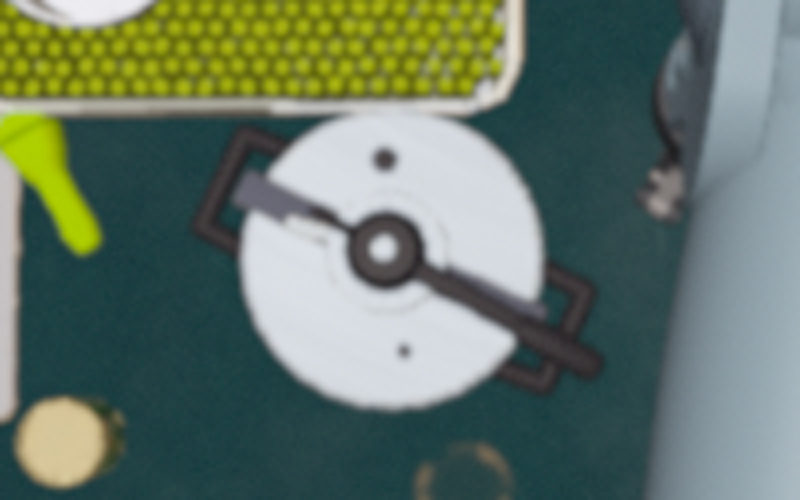

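The top crop shows the lever running from the hub (281,202) to the paddle (333,231), at about 29°. The rib at (258,195) lies at about 18°, and the tail sits clearly past it. That makes the slip roughly 11°, well inside the window. The gripper is clear of everything.

```bash
python3 -c "
from workcell import arm
print(arm.close_job())"
```

```text
the job is handed in; nothing more can be done
None
```

The clamp is tight, the lever slipped about 11° past the rib by my reading of the last picture, the arm is clear, and the job is handed in. The verdict was not shown; the arm went near none of the bystanders, though the salt mill was not picked out in the last top view.

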